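Hang the soft-faced hammer in the stand's ring

ROBOT

A 6-joint arm with a two-finger parallel gripper is mounted at the origin on the work surface. World frame = base frame: x ahead of the robot, y to its left, z up, the work surface at z = 0. Lengths are in mm, angles in degrees, forces in N, time in s.
With the tool pointing down it reaches from about 300 to 850 mm from the base axis. Payload 4.2 kg.
Tool frame: the origin (TCP) lies between the finger pads; the fingertips stand 19 mm ahead of it and the grasp point (between the pads) is the TCP (env.tips_ahead is the distance from the TCP to the fingertips, in mm); z points along the fingers, y is the direction in which the jaws open and shut (so a half turn about z gives the same grasp; the last joint's range is limited). The gripper opens to 91 mm and grips with 3 to 60 N. Pads are 32 mm wide; open, the fingers measure 118 mm over their backs; the gripper's body (76 mm by 178 mm) begins 60 mm behind the grasp point.
Start: joints at [-68.583, 18.312, 89.639, -0, 72.044, -1.146], TCP at [220.632, -531.002, 232.976] pointing down, gripper open.
Joint ranges: [-177.97, 177.97], [-48.28, 115.42], [12.27, 149.76], [-77.06, 257.06], [2.81, 150.46], [-146.56, 146.56]. Speed limits (degrees/s): [147.25, 147.25, 180, 180, 180, 180].

INTERFACE

Orientations are given as [roll, pitch, yaw] about the fixed x, y, z axes, in that order (R = Rz(yaw) Ry(pitch) Rx(roll)).
In Python, from workcell import telemetry, viewer, job_done, env gives the robot as it stands. The module is installed in compiled form; this text tells all that it offers.
- The arm moves only by the shell command python3 -m jog 'ROWS' [FORCE]. ROWS is JSON, a list of rows, each a list of 3 entries, a list of its own where there are three numbers: the shift along the tool's x, y, z in cm, then the turn about the tool's z in degrees, then the opening, from 0 (shut) to 1 (fully open). A call has 1 to 10 rows; each row shifts and turns the pose as measured when the row begins, along the tool's axes as they then stand; what a row does not reach is not made up. A row lasts 1/8 s, in which the tool goes at most 62.5 mm and 10.7 degrees, less where a joint would pass 70% of its speed; a pose out of reach is approached as far as the arm can. A call is refused whole if a number of a shift passes 6.25 or a number of a turn 10.7, either way. A call with a gripper value outside its range is refused whole. The fingers move at their own pace and stop on an object; FORCE is the grip in N (left out, the last holds). Time passes only in rows, so rows that do not move let the fingers close. It gives the time, the measured TCP pose, the force and the opening at its end, in the units of the state.
- telemetry.state(): the state, without advancing time (a new reading comes with each control period).
- viewer.grab_frame(name): name is "scene" or "side" or "wrist"; returns a dict with "color" (420x560x3 uint8, red, green, blue), "K" (3x3 intrinsics, pixels), "k1" (the pictures are not rectified: a ray, as slopes to the right and down, at radius r is drawn at 1 + k1 r^2 times it, then the intrinsics apply), "rvec" (rotation vector, rad) and "tvec" (3), from world to camera coordinates, as OpenCV has them. Camera axes: x right, y down, z forward; pixel columns grow to the right and rows downward; lengths in mm; the calibration is good to about 2 mm. A picture is of the moment at which its call begins. There is no depth.
- job_done(): hands the job in, once; it reports no verdict.
The state is a dict: "time_s": time; "qpos": joint angles; "qvel": joint speeds; "effort": joint torques, N m; "ee_pos": TCP position; "ee_rot": TCP orientation; "force": force on the tool from outside, world axes, zero at the start; "torque": the same for the moment, N m; "gripper_width": finger opening in mm.
Only numpy, scipy, OpenCV 4.12 (cv2) and the standard library are available. Lean on these libraries where they do the work, as an engineer would, in place of code of your own. Each camera call takes 0.05 s, during which the arm holds its last target. There are 200 camera calls.

TASK

The microscope is back together: draw the hammer out of the slanted socket and put it away in the hanging stand, handle first down through the ring until its collar sits flat on the ring and it hangs upright. Lower it all the way by hand, do not let it fall, and leave the other things on the bench where they are. The ring's clamp may be locked a little to either side of the middle of the stand, so feel for the hole.

Things in the scene. Friction and masses are not known exactly. Their poses are not given: they have to be found in the camera images.
- hammer: soft-faced hammer, about 0.3 kg: round black handle 22 mm thick with a half-round foot, then a steel collar 34 mm across and 15 mm tall, then a T head, a cylinder 36 mm across and 84 mm long with white ends. Origin: centre of the collar's underside, which catches on the ring. z: up the handle axis to the head; y: along the head; x: across it. Starts leaning 28 to 34 degrees, head up and level
- hammer_head (a point): centre of the hammer's head, on the handle axis 32 mm above the hammer's origin. The head can be taken across its 36 mm diameter (fingers closing along the hammer's x), coming down along the handle axis; about 35 mm of bare handle stand between collar and socket at the start
- hammer_foot (a point): tip of the handle's round foot, on the handle axis 110 mm below the body's origin
- rest: fixed slanted socket: grey plate 150 x 90 x 15 mm with a square black tube (42 mm outside, 26 mm bore, handle 75 mm deep in it) slanting 28 degrees from upright, mouth up and to the rest's -x side, bottom closed. The hammer starts in it, foot down, and must be drawn out along the slant. Origin: at bench level, 55 mm to the -x side of the plate's centre
- holder: fixed stand: grey plate 130 x 200 x 12 mm, two posts 58 mm to +x of the origin and 85 mm to either side in y, a level bar along y between them, and on the bar a locked clamp with a steel ring standing out to -x: bore 28, outside 44, 14 mm deep, axis upright, open below. The ring's top face, 140 mm above the bench, is the highest part. Origin: at bench level, below ring_mid
- ring_mid (a point): middle of the clamp's travel, at the height of the ring's top face. NOT the ring's centre: the ring is locked up to 15 mm to either side of this point along the holder's y (in line in x). Its place is not reported: see it, or feel for it by lowering the foot at places along y until it drops in unresisted. The ring does not move
- objective: bystander: loose microscope objective standing on the bench, dark steel, 30 mm in diameter, 52 mm tall; origin at its underside
- eyepiece: bystander: loose black eyepiece standing on the bench, 38 mm in diameter, 68 mm tall; origin at its underside
- condenser: bystander: loose dark steel condenser, 60 mm in diameter, 42 mm tall; origin at its underside
- screwdriver: bystander: screwdriver lying on the bench, black handle, not to be moved; its origin lies on it at bench level
- cleaner: bystander: bottle of lens cleaner, 52 mm in diameter, 130 mm tall; origin at its underside
- slidebox: bystander: cardboard box of slides, 90 by 60 by 30 mm; origin at its underside
- focusknob: bystander: loose black focusing knob, 60 mm in diameter, 40 mm tall; origin at its underside
Mind the look-alikes: they are no part of the job. Of the things like the hammer, leave any that is brown, orange or purple; of the rest the larger one is meant.

How it is judged:
By the outcome, as a careful person would: the job done as asked, in the order asked, and still so for the second after the job is handed in, with the robot touching nothing.
It also fails if it takes over 64 s, if anything falls off the work surface, if the arm or the gripper's body presses on something with over 40 N, if the wrist force passes 120 N, or if a joint passes its speed limit or range.

## Working session

There is one attempt and no reset: what is moved stays moved. The work goes in short steps, Python scripts to look and compute and a shell command to move; the robot and the scene stay as the last step left them, time stands still between calls to the robot, and variables do not carry over. Pictures are saved under pics/ and viewed, about 8 in all and at most 12, crops included, and the job is handed in when it is done.

```bash
mkdir -p pics; python3 - <<'E'
from workcell import telemetry, viewer, env
import cv2,pickle
s=telemetry.state();print(s)
for n in ("scene","side"):
    f=viewer.grab_frame(n);pickle.dump(f,open(n+'.pkl','wb'))
    print(n,f['K'],f['k1'],f['rvec'],f['tvec'])
    cv2.imwrite(f'pics/{n}0.png',cv2.resize(f['color'][:,:,::-1],(800,600),interpolation=cv2.INTER_CUBIC))
E
```

```text
{'time_s': 0.0, 'qpos': array([-6.85836639e+01,  1.83527140e+01,  8.97074230e+01, -1.92326790e-03,
        7.20415359e+01, -1.14444236e+00]), 'qvel': array([ 0.07462699, -0.07892095,  0.09405094,  0.05068498, -0.01373863,
        0.00686262]), 'effort': array([-3.70219414e-04, -4.12461877e+01, -2.31972367e+01,  7.26618455e-02,
        4.57818643e-02, -1.73503581e-04]), 'ee_pos': array([ 220.44094439, -530.5603595 ,  232.10258712]), 'ee_rot': array([-1.79898311e+02, -2.02560968e-04,  2.25613729e+01]), 'force': array([-0.25800487,  0.64548387,  0.473864  ]), 'torque': array([0.00963879, 0.06091989, 0.02245419]), 'gripper_width': 91.27220219630101}
scene [[452.38517069   0.         271.48481086]
 [  0.         452.38517069 206.52087324]
 [  0.           0.           1.        ]] -0.09449822757966685 [ 2.07060794  1.71112182 -0.45078739] [ -37.03817328 -404.56530572 1688.46771389]
side [[507.41235312   0.         274.8391935 ]
 [  0.         507.41235312 205.30300908]
 [  0.           0.           1.        ]] 0.013011700107411291 [ 0.36778396 -2.67657294  1.37186405] [ 499.55879187  248.45964845 1615.75243859]
```

View pics/scene0.png

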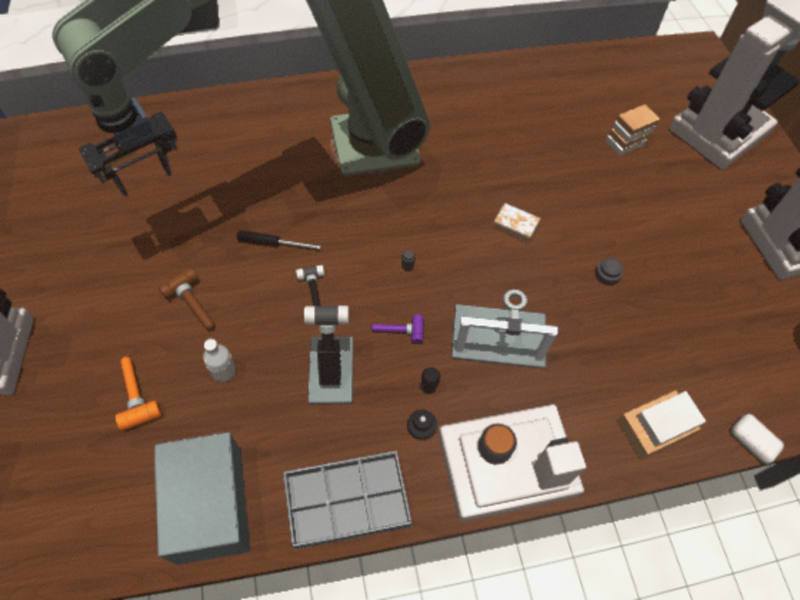

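View pics/side0.png

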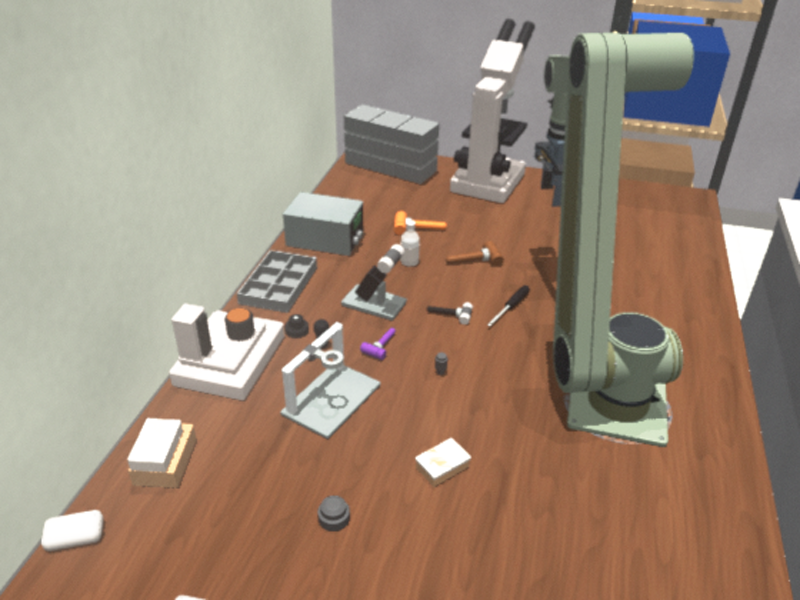

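Candidates: the hammer in the socket at scene (327,316) and a small look-alike lying at (311,272); the brown (187,295), orange (135,400) and purple (405,328) ones are excluded. The one in the slanted socket is the larger, so it fits. I'll confirm with crops.

```bash
python3 - <<'E'
import cv2,pickle
for n,(x,y,w,h,k) in {'scene':(205,180,190,110,4.2),'side':(195,160,150,145,4)}.items():
    c=pickle.load(open(n+'.pkl','rb'))['color'][y:y+h,x:x+w,::-1]
    cv2.imwrite(f'pics/{n}crop.png',cv2.resize(c,None,fx=k,fy=k,interpolation=cv2.INTER_CUBIC))
E
```

```text
(no output)
```

View pics/scenecrop.png

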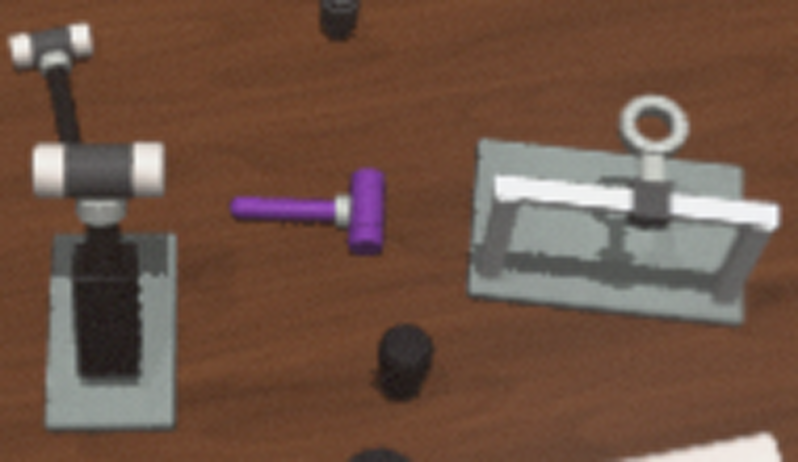

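View pics/sidecrop.png

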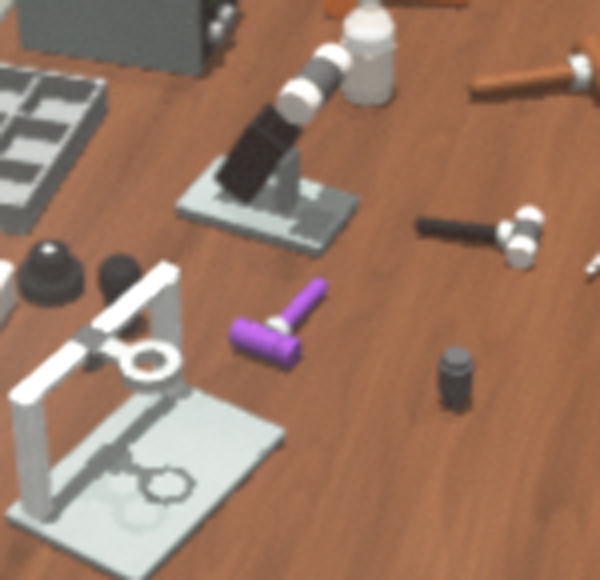

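```bash
cat > h.py <<'E'
import cv2,pickle,numpy as np
from scipy.optimize import least_squares
F={n:pickle.load(open(n+'.pkl','rb')) for n in('scene','side')}
def proj(f,P):
    return cv2.projectPoints(np.asarray(P,float).reshape(-1,1,3),f['rvec'],f['tvec'],f['K'],np.array([f['k1'],0,0,0.]))[0].reshape(-1,2)
def ray(f,p):
    u=cv2.undistortPoints(np.array([[p]],float),f['K'],np.array([f['k1'],0,0,0.]))[0,0]
    R=cv2.Rodrigues(f['rvec'])[0];d=R.T@np.r_[u,1];return -R.T@np.ravel(f['tvec']),d/np.linalg.norm(d)
def onz(f,p,z):
    c,d=ray(f,p);return c+d*(z-c[2])/d[2]
def tri(*fp):
    A=0;b=0
    for f,p in fp:
        c,d=ray(f,p);M=np.eye(3)-np.outer(d,d);A=A+M;b=b+M@c
    x=np.linalg.solve(A,b);return x,[np.round(proj(f,x)[0]-p,1) for f,p in fp]
sc=lambda u,v:np.array([205+(u+.5)/4.2-.5,180+(v+.5)/4.2-.5])
sd=lambda u,v:np.array([195+(u+.5)/4-.5,160+(v+.5)/4-.5])
E
python3 - <<'E'
from h import *
np.set_printoptions(precision=1,suppress=True)
a,b=F['scene'],F['side']
print('ring z140',onz(a,sc(654,125),140),onz(b,sd(152,358),140),tri((a,sc(654,125)),(b,sd(152,358))))
print('head',tri((a,sc(99,170)),(b,sd(316,83))))
print('ends',tri((a,sc(34,170)),(b,sd(337,58))),tri((a,sc(164,169)),(b,sd(295,106))))
print('rest scene',*[onz(a,sc(*p),15) for p in((57,234),(176,234),(175,428),(45,428))])
print('rest side',*[onz(b,sd(*p),15) for p in((357,203),(317,250),(177,205))])
print('hold scene z12',*[onz(a,sc(*p),12) for p in((481,140),(742,167),(741,320),(470,294))])
print('hold side',*[onz(b,sd(*p),12) for p in((284,432),(136,578),(10,513))])
E
```

```text
ring z140 [604.2 176.1 140. ] [604.6 170.2 140. ] (array([604.4, 174.4, 142.9]), [array([-0.3, -0.4]), array([-0.4,  0.2])])
head (array([ 579.6, -199.7,  159.9]), [array([-0.1, -0.2]), array([-0.2,  0.1])])
ends (array([ 572.1, -241.7,  161.5]), [array([-0.3, -0.3]), array([-0.3,  0.2])]) (array([ 587.1, -157.8,  160.7]), [array([-0.2, -0.2]), array([-0.2,  0.1])])
rest scene [ 546.5 -235.3   15. ] [ 562.4 -150.3   15. ] [ 709.9 -175.8   15. ] [ 693.4 -263.8   15. ]
rest side [ 545.6 -228.1   15. ] [ 562.4 -148.4   15. ] [ 706.1 -178.2   15. ]
hold scene z12 [525.4  88.1  12. ] [584.4 276.   12. ] [704.6 236.2  12. ] [647.6  49.2  12. ]
hold side [525.   88.1  12. ] [587.  271.6  12. ] [703.3 234.4  12. ]
```

```bash
cat >> h.py <<'E'
def to(P,yaw=None):
    "remaining shift in tool axes (cm) and turn to world P"
    from workcell import telemetry
    s=telemetry.state();y=np.radians(s['ee_rot'][2]);d=(np.array(P)-s['ee_pos'])/10
    c,k=np.cos(y),np.sin(y)
    print('pos',s['ee_pos'].round(1),'rot',s['ee_rot'].round(1),'F',s['force'].round(1),'w',round(s['gripper_width'],1),'t',round(s['time_s'],2))
    print('shift',np.round([d[0]*c+d[1]*k,d[0]*k-d[1]*c,-d[2]],2),'turn',None if yaw is None else round(s['ee_rot'][2]-yaw,1))
E
python3 -m jog '[[[0,0,0],-9.5,1],[[0,0,0],-9.5,1],[[0,0,0],-9.5,1],[[0,0,0],-9.5,1],[[0,0,0],-9.5,1],[[0,0,0],-9.5,1]]'
python3 -c "
from h import *
to([579.6,-199.7,260],79.5)"
```

```text
time_s: 0.85
ee_pos: [219.8, -528.9, 229.0]
ee_rot: [-179.8, -0.4, 81.4]
force: [-0.4, 0.1, -0.6]
gripper_width: 91.2
pos [ 219.8 -528.9  229. ] rot [-179.8   -0.4   81.4] F [-0.4  0.1 -0.6] w 91.2 t 0.85
shift [37.91 30.68 -3.1 ] turn 1.9
```

```bash
python3 -m jog '[[[4,3.2,-1],0,1],[[4,3.2,-1],0,1],[[4,3.2,-0.5],0,1],[[4,3.2,-0.5],0,1],[[4,3.2,0],0,1],[[4,3.2,0],0,1],[[4,3.2,0],0,1],[[4,3.2,0],0,1],[[4,3.2,0],0,1]]'
python3 -c "
from h import *
to([579.6,-199.7,260],79.5)"
```

```text
time_s: 1.98
ee_pos: [565.6, -208.6, 257.4]
ee_rot: [-179.5, -0.6, 81.1]
force: [0.1, -1.5, 0.2]
gripper_width: 90.9
pos [ 565.6 -208.6  257.4] rot [-179.5   -0.6   81.1] F [ 0.1 -1.5  0.2] w 90.9 t 1.98
shift [ 1.1   1.25 -0.26] turn 1.6
```

```bash
python3 -m jog '[[[1.1,1.2,-0.3],1.6,1],[[0,0,0],0,1]]'
python3 - <<'E'
from h import *
from workcell import viewer
to([579.6,-199.7,260],79.5)
f=viewer.grab_frame('wrist');pickle.dump(f,open('wrist.pkl','wb'))
print(f['K'],f['k1'])
cv2.imwrite('pics/w1.png',f['color'][:,:,::-1])
h=np.array([579.6,-199.7,160.]);t=np.radians(79.8);y=np.array([np.cos(t),np.sin(t),0])
print(proj(f,[h,h-42*y,h+42*y,[604,174,140]]))
E
```

```text
time_s: 2.22
ee_pos: [581.3, -196.2, 258.7]
ee_rot: [-179.3, -0.6, 79.8]
force: [0.3, -0.0, -0.2]
gripper_width: 91.3
pos [ 581.3 -196.2  258.7] rot [-179.3   -0.6   79.8] F [ 0.3 -0.  -0.2] w 91.3 t 2.23
shift [-0.38 -0.11 -0.13] turn 0.3
[[348.65681025   0.         274.91376479]
 [  0.         348.65681025 207.84913335]
 [  0.           0.           1.        ]] -0.06010962752776166
[[ 275.77376979  222.38088201]
 [ 275.82873094  272.2320806 ]
 [ 275.71102561  167.64433999]
 [ 212.18455407 -317.52343936]]
```

View pics/w1.png

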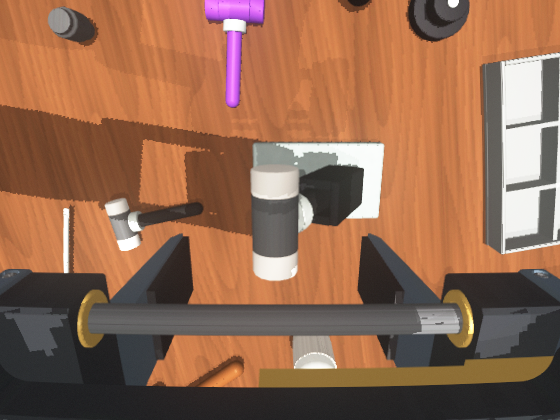

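The wrist view shows the head spanning u 251–299, v 165–278. My model predicted centre (276,222), so it agrees. The tool only turns about its own z, so it stays vertical: I'll take the head high enough to clear the leaning collar, draw it out along the slant, then upright it using the socket mouth.

```bash
python3 -m jog '[[[-0.4,-0.1,3],0.3,1],[[0,0,3],0,1],[[0,0,1.5],0,1],[[0,0,0],0,1]]'
python3 -c "
from h import *
to([579.6,-199.7,175],79.7)"
```

```text
time_s: 2.78
ee_pos: [574.9, -202.7, 182.0]
ee_rot: [-179.2, -0.6, 79.2]
force: [0.0, 0.3, 0.0]
gripper_width: 91.2
pos [ 574.9 -202.7  182. ] rot [-179.2   -0.6   79.2] F [0.  0.3 0. ] w 91.2 t 2.77
shift [0.38 0.41 0.7 ] turn -0.5
```

```bash
python3 -m jog '[[[0.4,0.4,0.7],-0.5,1],[[0,0,0],0,1]]'
python3 -c "
from h import *
to([579.6,-199.7,174],79.7)"
```

```text
time_s: 3.02
ee_pos: [580.5, -200.0, 176.4]
ee_rot: [-179.4, -0.5, 79.7]
force: [0.7, 0.5, -0.5]
gripper_width: 91.1
pos [ 580.5 -200.   176.4] rot [-179.4   -0.5   79.7] F [ 0.7  0.5 -0.5] w 91.1 t 3.02
shift [ 0.01 -0.09  0.24] turn 0.0
```

Close on the head.

```bash
python3 -m jog '[[[0,-0.1,0.2],0,0.5],[[0,0,0],0,0.3],[[0,0,0],0,0.3],[[0,0,0],0,0.3],[[0,0,0],0,0.3],[[0,0,0],0,0.3],[[0,0,0],0,0.3],[[0,0,0],0,0.3]]' 50
python3 -c "
from h import *
to([579.6,-199.7,174],79.7)"
```

```text
time_s: 4.03
ee_pos: [579.7, -199.7, 176.0]
ee_rot: [-179.5, -0.5, 79.8]
force: [-0.2, 0.2, 0.8]
gripper_width: 34.8
pos [ 579.7 -199.7  176. ] rot [-179.5   -0.5   79.8] F [-0.2  0.2  0.8] w 34.8 t 4.03
shift [ 0.   -0.01  0.2 ] turn 0.1
```

```bash
python3 -m jog '[[[0,0,0],0,0.55],[[0,0,0],0,0.55],[[0,0,0.3],0,0.55],[[0,0,0],0,0.3],[[0,0,0],0,0.3],[[0,0,0],0,0.3],[[0,0,0],0,0.3],[[0,0,0],0,0.3]]' 55
python3 -c "
from h import *
to([579.6,-199.7,174],79.7)"
```

```text
time_s: 5.03
ee_pos: [579.7, -199.7, 172.7]
ee_rot: [-179.5, -0.5, 79.8]
force: [-0.6, 1.0, 1.1]
gripper_width: 35.5
pos [ 579.7 -199.7  172.7] rot [-179.5   -0.5   79.8] F [-0.6  1.   1.1] w 35.5 t 5.03
shift [-0.   -0.01 -0.13] turn 0.1
```

```bash
python3 -m jog '[[[0,0,0],0,0.55],[[0,0,0],0,0.55],[[0,0,0.25],0,0.55],[[0,0,0],0,0.55]]' 55; python3 -m jog '[[[0,0,0],0,0.3],[[0,0,0],0,0.3],[[0,0,0],0,0.3],[[0,0,0],0,0.3],[[0,0,0],0,0.3]]' 55
python3 -c "
from h import *
to([579.6,-199.7,174],79.7)"
```

```text
time_s: 5.52
ee_pos: [580.0, -199.7, 170.0]
ee_rot: [-179.6, -0.5, 79.8]
force: [0.4, 0.6, -0.4]
gripper_width: 50.2
time_s: 6.15
ee_pos: [579.6, -199.7, 170.2]
ee_rot: [-179.5, -0.5, 79.8]
force: [-1.8, -0.9, 1.5]
gripper_width: 35.6
pos [ 579.6 -199.7  170.2] rot [-179.5   -0.5   79.8] F [-1.8 -0.9  1.5] w 35.6 t 6.15
shift [ 0.   -0.01 -0.38] turn 0.1
```

```bash
python3 -m jog '[[[0,-0.47,-0.88],0,0.3],[[0,-0.47,-0.88],0,0.3],[[0,0,0],0,0.3]]'
python3 -c "
from h import *
d=np.array([-.469*.983,.469*.18,.883])
to(np.array([579.6,-199.7,170.2])+d*60,79.7)"
```

```text
time_s: 6.52
ee_pos: [569.4, -197.9, 187.9]
ee_rot: [-179.4, -0.5, 79.8]
force: [0.6, -0.4, -4.2]
gripper_width: 35.1
pos [ 569.4 -197.9  187.9] rot [-179.4   -0.5   79.8] F [ 0.6 -0.4 -4.2] w 35.1 t 6.53
shift [ 0.01 -1.78 -3.52] turn 0.1
```

```bash
python3 -m jog '[[[0,-0.45,-0.88],0,0.3],[[0,-0.45,-0.88],0,0.3],[[0,-0.45,-0.88],0,0.3],[[0,-0.45,-0.88],0,0.3],[[0,0,0],0,0.3]]'
python3 - <<'E'
from h import *
from workcell import viewer
d=np.array([-.469*.983,.469*.18,.883])
to(np.array([579.6,-199.7,170.2])+d*60,79.7)
f=viewer.grab_frame('side');pickle.dump(f,open('side1.pkl','wb'))
c=f['color'][130:280,200:350,::-1];g=viewer.grab_frame('scene')['color'][180:330,160:310,::-1]
cv2.imwrite('pics/s1.png',cv2.resize(np.hstack([c,g]),None,fx=2.6,fy=2.6,interpolation=cv2.INTER_CUBIC))
E
```

```text
time_s: 7.15
ee_pos: [550.1, -194.7, 226.0]
ee_rot: [-179.4, -0.5, 79.8]
force: [-0.7, 0.5, -4.3]
gripper_width: 35.0
pos [ 550.1 -194.7  226. ] rot [-179.4   -0.5   79.8] F [-0.7  0.5 -4.3] w 35.0 t 7.15
shift [0.04 0.18 0.28] turn 0.1
```

View pics/s1.png

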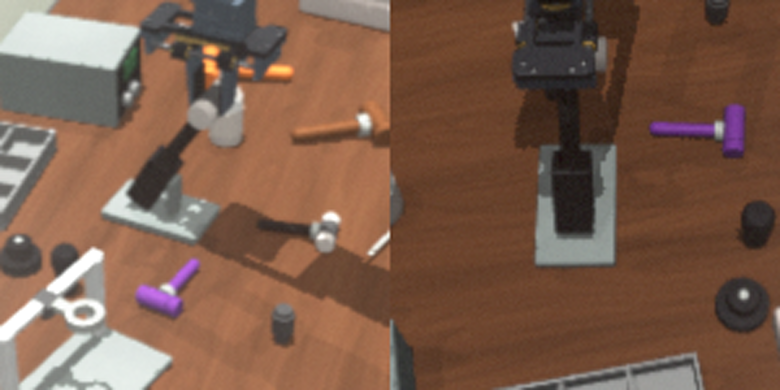

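The handle is drawn 63 mm with about 12 mm still in the mouth; the forces are weight only and the neighbours are untouched. Now I'll pivot it upright about the foot against the socket's lip.

```bash
python3 -m jog '[[[0,0.8,-0.38],0,0.3],[[0,0.8,-0.36],0,0.3],[[0,0.83,-0.28],0,0.3],[[0,0.83,-0.26],0,0.3],[[0,0,0],0,0.3]]' 30
python3 -c "
from h import *
p=np.array([550.1,-194.7,226.]);x=np.array([.983,-.18,0]);to(p+66.7*x+[0,0,17],79.7)"
```

```text
time_s: 7.88
ee_pos: [574.2, -198.7, 231.6]
ee_rot: [-177.3, -0.7, 79.8]
force: [-1.3, -0.0, -3.9]
gripper_width: 35.3
pos [ 574.2 -198.7  231.6] rot [-177.3   -0.7   79.8] F [-1.3 -0.  -3.9] w 35.3 t 7.88
shift [-0.05  4.23 -1.14] turn 0.1
```

```bash
python3 -m jog '[[[0,0.9,-0.28],0,0.3],[[0,0.9,-0.2],0,0.3],[[0,0.9,-0.16],0,0.3],[[0,0.9,-0.1],0,0.3],[[0,0,0],0,0.3]]' 30
python3 - <<'E'
from h import *
from workcell import viewer,telemetry
p=np.array([550.1,-194.7,226.]);x=np.array([.983,-.18,0]);to(p+66.7*x+[0,0,17],79.7)
print(telemetry.state()['torque'])
f=viewer.grab_frame('side');pickle.dump(f,open('side2.pkl','wb'))
c=f['color'][130:280,200:350,::-1];g=viewer.grab_frame('scene')['color'][180:330,160:310,::-1]
cv2.imwrite('pics/s2.png',cv2.resize(np.hstack([c,g]),None,fx=2.6,fy=2.6,interpolation=cv2.INTER_CUBIC))
E
```

```text
time_s: 8.5
ee_pos: [602.4, -203.6, 235.9]
ee_rot: [-175.8, -0.7, 79.8]
force: [-2.1, 0.6, -5.2]
gripper_width: 34.9
pos [ 602.4 -203.6  235.9] rot [-175.8   -0.7   79.8] F [-2.1  0.6 -5.2] w 34.9 t 8.5
shift [-0.07  1.36 -0.71] turn 0.1
[0.04899177 0.34485402 0.01752727]
```

View pics/s2.png

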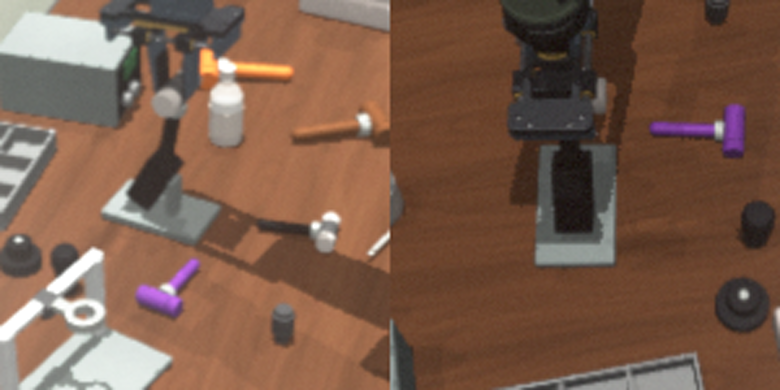

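```bash
python3 - <<'E'
s=open('h.py').read()
i=s.index('    c,k=np.cos');j=s.index("    print('pos'")
s=s[:i]+"    from scipy.spatial.transform import Rotation as Ro\n    v=Ro.from_euler('xyz',s['ee_rot'],degrees=True).inv().apply(d)\n"+s[j:]
s=s.replace('np.round([d[0]*c+d[1]*k,d[0]*k-d[1]*c,-d[2]],2)','np.round(v,2)')
open('h.py','w').write(s)
E
python3 -m jog '[[[0,0.8,-0.3],0,0.3],[[0,0.8,-0.2],0,0.3],[[0,0.2,-0.2],0,0.3],[[0,0,0],0,0.3]]' 20
python3 -c "
from h import *
p=np.array([550.1,-194.7,226.]);x=np.array([.983,-.18,0]);to(p+66.7*x+[0,0,17],79.7)"
```

```text
time_s: 9.1
ee_pos: [611.8, -205.3, 238.5]
ee_rot: [-174.2, -0.8, 79.7]
force: [-4.0, 0.4, 0.2]
gripper_width: 35.0
pos [ 611.8 -205.3  238.5] rot [-174.2   -0.8   79.7] F [-4.   0.4  0.2] w 35.0 t 9.1
shift [-0.06  0.36 -0.48] turn 0.0
```

```bash
python3 -m jog '[[[0,0.6,-0.3],0,0.3],[[0,0,0],0,0.3],[[0,-0.3,-1],0,0.3],[[0,-0.5,-1.2],0,0.3],[[0,-0.3,-3],0,0.3],[[0,-0.4,-4],0,0.3],[[0,-0.3,-3],0,0.3],[[0,0,0],0,0.3]]' 40
python3 - <<'E'
from h import *
from workcell import viewer,telemetry
to([604.4,174.4,300])
for n in('side','scene'):
    f=viewer.grab_frame(n);pickle.dump(f,open(n+'3.pkl','wb'))
    s=telemetry.state();p=proj(f,[s['ee_pos']])[0].astype(int);print(n,p-[70,60])
    x,y=p-[70,60];c=f['color'][y:y+150,x:x+140,::-1]
    cv2.imwrite(n+'3c.png',c)
cv2.imwrite('pics/a3.png',cv2.resize(np.hstack([cv2.imread('side3c.png'),cv2.imread('scene3c.png')]),None,fx=2.8,fy=2.8,interpolation=cv2.INTER_CUBIC))
E
```

```text
time_s: 10.1
ee_pos: [614.3, -207.6, 372.8]
ee_rot: [-174.9, -0.8, 79.8]
force: [0.2, -0.0, -3.4]
gripper_width: 35.0
pos [ 614.3 -207.6  372.8] rot [-174.9   -0.8   79.8] F [ 0.2 -0.  -3.4] w 35.0 t 10.1
shift [37.32 -7.04  8.45] turn None
side [194  64]
scene [150 129]
```

View pics/a3.png

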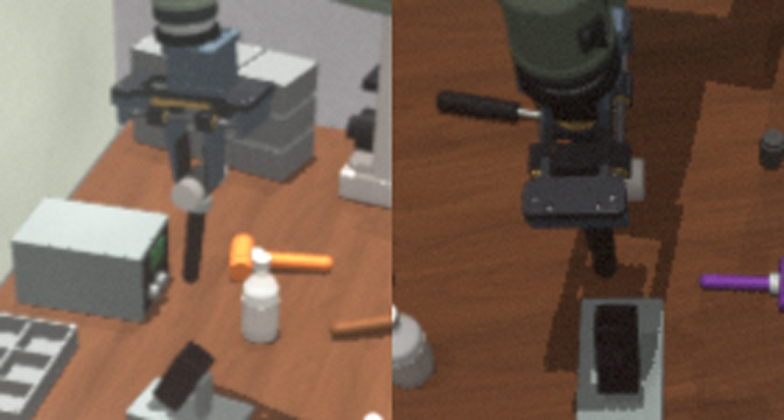

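Hammer free, nearly upright: foot tip at side crop (191,279) and scene crop (607,274). Triangulating.

```bash
python3 - <<'E'
from h import *
a=pickle.load(open('scene3.pkl','rb'));b=pickle.load(open('side3.pkl','rb'))
A=np.array([150+(607-392)/2.8,129+274/2.8]);B=np.array([194+191/2.8,64+279/2.8])
print(tri((a,A),(b,B)))
# model: head centre near TCP; predict foot tip for leans along rest x
x=np.array([.983,-.18,0]);p=np.array([614.3,-207.6,372.8])
tz=np.array([-.09*.983,.09*.18,-.996])
h=p+11*tz
for L in(-10,-5,0,5,10):
    l=np.radians(L);f=h+142*(x*np.sin(l)-np.array([0,0,np.cos(l)]))
    print(L,f.round(1),proj(b,[f])[0].round(1),proj(a,[f])[0].round(1))
print(A,B)
E
```

```text
(array([ 626.47934221, -208.0952087 ,  214.58568987]), [array([-0.8, -1. ]), array([-0.8,  0.5])])
-10 [ 589.1 -203.   222. ] [271.3 164.6] [225.7 211.8]
-5 [ 601.2 -205.2  220.4] [268.1 164.1] [225.6 216.2]
0 [ 613.3 -207.4  219.8] [264.9 163.5] [225.4 220.5]
5 [ 625.5 -209.6  220.4] [261.8 162.5] [225.2 224.6]
10 [ 637.6 -211.9  222. ] [258.7 161.3] [224.9 228.5]
[226.78571429 226.85714286] [262.21428571 163.64285714]
```

```bash
python3 -m jog '[[[4.5,-1.0,0.3],0,0.3],[[4.5,-1.0,0.3],0,0.3],[[4.5,-1.0,0.3],0,0.3],[[4.5,-1.0,0.3],0,0.3],[[4.5,-1.0,0.3],0,0.3],[[4.5,-1.0,0.3],0,0.3],[[4.5,-1.0,0.3],0,0.3],[[3,-0.6,0.2],0,0.3],[[0,0,0],0,0.3]]' 45
python3 -c "
from h import *
to([592,175.5,345],79.8)"
```

```text
time_s: 11.32
ee_pos: [594.6, 156.7, 339.8]
ee_rot: [-173.1, -0.6, 79.6]
force: [-0.2, -1.0, -2.6]
gripper_width: 34.7
pos [594.6 156.7 339.8] rot [-173.1   -0.6   79.6] F [-0.2 -1.  -2.6] w 34.7 t 11.32
shift [ 1.8  -0.66 -0.43] turn -0.2
```

```bash
python3 -m jog '[[[1.8,-0.5,0],0,0.3],[[0,0,0],0,0.3]]'
python3 - <<'E'
from h import *
from workcell import viewer,telemetry
to([592,175.5,345],79.8)
im=[]
for n in('side','scene'):
    f=viewer.grab_frame(n);pickle.dump(f,open(n+'4.pkl','wb'))
    p=proj(f,[[604.,174,190]])[0].astype(int)-[45,70];print(n,p)
    im.append(f['color'][p[1]:p[1]+125,p[0]:p[0]+90,::-1])
cv2.imwrite('pics/a4.png',cv2.resize(np.hstack(im),None,fx=4.4,fy=4.4,interpolation=cv2.INTER_CUBIC))
E
```

```text
time_s: 11.58
ee_pos: [592.6, 175.6, 338.7]
ee_rot: [-172.9, -0.5, 79.5]
force: [0.5, -0.2, -3.2]
gripper_width: 34.6
pos [592.6 175.6 338.7] rot [-172.9   -0.5   79.5] F [ 0.5 -0.2 -3.2] w 34.6 t 11.57
shift [-0.01 -0.13 -0.62] turn -0.3
side [186 167]
scene [317 130]
```

View pics/a4.png

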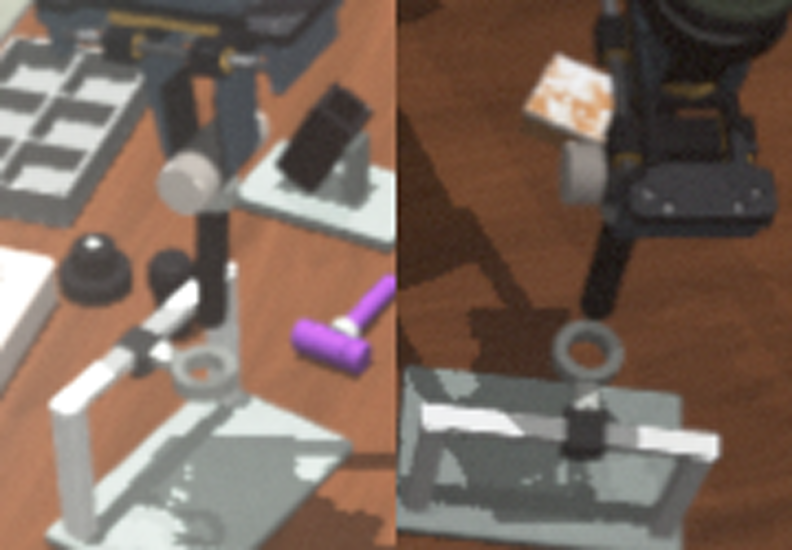

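Foot tip: side (212,326), scene (597,317). Ring hole centre: side (205,369), scene (588,350).

```bash
python3 - <<'E'
from h import *
a=pickle.load(open('scene4.pkl','rb'));b=pickle.load(open('side4.pkl','rb'))
A=lambda u,v:np.array([317+(u-396)/4.4,130+v/4.4]);B=lambda u,v:np.array([186+u/4.4,167+v/4.4])
print('foot',tri((a,A(597,317)),(b,B(212,326))))
print('ring',tri((a,A(588,350)),(b,B(205,369))),onz(a,A(588,350),140),onz(b,B(205,369),140))
# handle just under collar
print('hand top',tri((a,A(620,240)),(b,B(212,215))))
print(proj(a,[592,176,327]),proj(b,[592,176,327]))
E
```

```text
foot (array([598.99415645, 175.75017395, 175.89395037]), [array([-0.6, -0.7]), array([-0.8,  0.3])])
ring (array([603.32681038, 176.87216282, 138.58280754]), [array([-0.2, -0.2]), array([-0.3,  0.1])]) [604.87726474 176.76198917 140.        ] [602.12435251 177.72116613 140.        ]
hand top (array([598.01745118, 171.98936445, 266.10875009]), [array([-1. , -1.1]), array([-1.2,  0.5])])
[[372.41511821 167.96444198]] [[233.73056064 200.07494141]]
```

```bash
python3 -m jog '[[[0.15,0.65,1.2],0,0.3],[[0,0.15,1.0],0,0.3],[[0,0.15,1.0],0,0.3],[[0,0,0],0,0.3]]'
python3 -c "
from h import *
to([597,176.6,298],79.8)
to([598,176.6,288],79.8)"
```

```text
time_s: 12.18
ee_pos: [599.1, 173.0, 302.8]
ee_rot: [-172.9, -0.4, 79.3]
force: [-0.5, 0.5, -2.8]
gripper_width: 34.1
pos [599.1 173.  302.8] rot [-172.9   -0.4   79.3] F [-0.5  0.5 -2.8] w 34.1 t 12.18
shift [ 0.31 -0.21  0.51] turn -0.5
pos [599.1 173.  302.8] rot [-172.9   -0.4   79.3] F [-0.5  0.5 -2.8] w 34.1 t 12.18
shift [0.32 0.01 1.49] turn -0.5
```

```bash
python3 -m jog '[[[0.3,0.1,0.8],0,0.3],[[0,0.1,0.7],0,0.3],[[0,0,0],0,0.3]]'
python3 -c "
from h import *
to([599,176.6,275],79.8)"
```

```text
time_s: 12.55
ee_pos: [599.9, 176.4, 286.9]
ee_rot: [-172.9, -0.4, 79.3]
force: [-0.0, -0.2, -3.7]
gripper_width: 34.7
pos [599.9 176.4 286.9] rot [-172.9   -0.4   79.3] F [-0.  -0.2 -3.7] w 34.7 t 12.55
shift [-0.    0.06  1.2 ] turn -0.5
```

```bash
python3 -m jog '[[[0,0.1,0.8],0,0.3],[[0,0.1,0.8],0,0.3],[[0,0.1,0.8],0,0.3],[[0,0,0],0,0.3]]'
python3 -c "
from h import *
to([602,176.6,250],79.8)"
```

```text
time_s: 13.05
ee_pos: [599.9, 176.5, 261.1]
ee_rot: [-172.9, -0.4, 79.3]
force: [-0.3, 0.2, -3.2]
gripper_width: 34.6
pos [599.9 176.5 261.1] rot [-172.9   -0.4   79.3] F [-0.3  0.2 -3.2] w 34.6 t 13.05
shift [0.04 0.34 1.08] turn -0.5
```

```bash
python3 -m jog '[[[0,0.2,0.8],0,0.3],[[0,0.2,0.8],0,0.3],[[0,0.1,0.8],0,0.3],[[0,0,0],0,0.3]]'
python3 -c "
from h import *
to([603,176.6,210],79.8)"
```

```text
time_s: 13.55
ee_pos: [602.2, 176.3, 234.9]
ee_rot: [-173.0, -0.4, 79.3]
force: [0.4, 0.2, -3.4]
gripper_width: 34.7
pos [602.2 176.3 234.9] rot [-173.    -0.4   79.3] F [ 0.4  0.2 -3.4] w 34.7 t 13.55
shift [0.03 0.38 2.46] turn -0.5
```

```bash
python3 -m jog '[[[0,0.1,0.8],0,0.3],[[0,0.1,0.8],0,0.3],[[0,0.1,0.8],0,0.3],[[0,0,0],0,0.3]]'
python3 -c "
from h import *
to([603,176.6,192],79.8)"
```

```text
time_s: 14.05
ee_pos: [602.2, 176.5, 209.0]
ee_rot: [-173.0, -0.4, 79.3]
force: [-0.7, 0.3, -2.7]
gripper_width: 34.7
pos [602.2 176.5 209. ] rot [-173.    -0.4   79.3] F [-0.7  0.3 -2.7] w 34.7 t 14.05
shift [0.01 0.28 1.68] turn -0.5
```

```bash
python3 -m jog '[[[0,0.1,0.5],0,0.3],[[0,0.1,0.5],0,0.3],[[0,0,0],0,0.3]]'; python3 -m jog '[[[0,0.05,0.3],0,0.3],[[0,0,0],0,0.3]]';python3 -m jog '[[[0,0.03,0.2],0,0.3],[[0,0,0],0,0.3]]'
```

```text
time_s: 14.42
ee_pos: [603.3, 176.5, 198.4]
ee_rot: [-173.0, -0.4, 79.3]
force: [-0.1, 0.5, -3.5]
gripper_width: 34.7
time_s: 14.68
ee_pos: [603.6, 176.5, 195.4]
ee_rot: [-173.0, -0.4, 79.3]
force: [-0.1, 0.8, -3.6]
gripper_width: 34.3
time_s: 14.92
ee_pos: [603.8, 176.6, 193.6]
ee_rot: [-173.1, -0.5, 79.3]
force: [0.1, -0.0, -3.5]
gripper_width: 34.3
```

```bash
for i in 1 2 3; do python3 -m jog '[[[0,0.02,0.2],0,0.3],[[0,0,0],0,0.3]]'|grep -E 'pos|force|rot'; done
```

```text
ee_pos: [604.0, 176.7, 193.6]
ee_rot: [-173.2, -0.5, 79.3]
force: [0.6, 0.1, -3.6]
ee_pos: [604.1, 176.7, 193.5]
ee_rot: [-173.2, -0.6, 79.3]
force: [-0.7, 0.1, -2.8]
ee_pos: [604.1, 176.7, 193.4]
ee_rot: [-173.3, -0.6, 79.3]
force: [-1.1, -1.1, -0.8]
```

```bash
python3 -m jog '[[[0,0.02,0.2],0,0.3],[[0,0,0],0,0.3]]'
python3 - <<'E'
from h import *
from workcell import viewer
im=[]
for n in('side','scene'):
    f=viewer.grab_frame(n)
    p=proj(f,[[604.,176,150]])[0].astype(int)-[40,60]
    im.append(f['color'][p[1]:p[1]+105,p[0]:p[0]+75,::-1])
cv2.imwrite('pics/a5.png',cv2.resize(np.hstack(im),None,fx=5.2,fy=5.2,interpolation=cv2.INTER_CUBIC))
E
```

```text
time_s: 15.92
ee_pos: [604.1, 176.8, 193.4]
ee_rot: [-173.4, -0.6, 79.3]
force: [-0.9, -0.6, -0.7]
gripper_width: 34.3
```

View pics/a5.png

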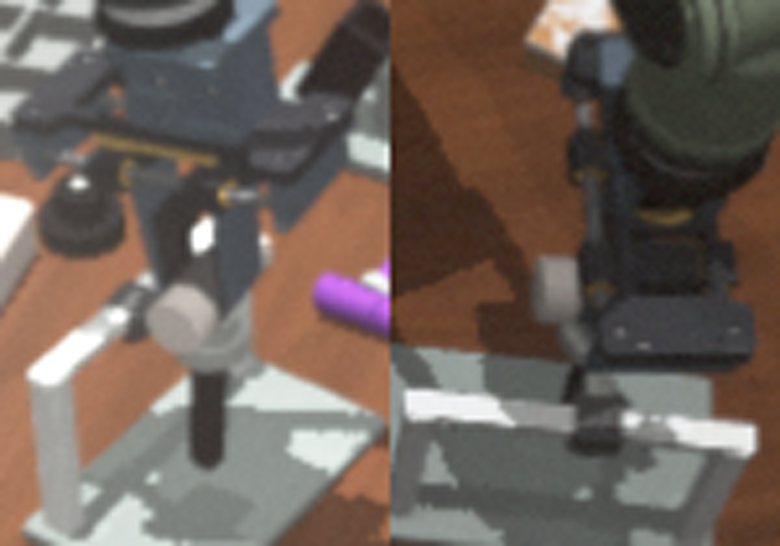

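The collar sits on the ring at side (215,335), with the handle hanging below to (207,465). I'll press a little more to confirm it is seated.

```bash
python3 -m jog '[[[0,0.05,0.5],0,0.3],[[0,0.05,0.5],0,0.3],[[0,0,0],0,0.3]]' 25;  python3 -m jog '[[[0,0.03,0.3],0,0.3],[[0,0,0],0,0.3]]' 8
```

```text
time_s: 16.4
ee_pos: [605.2, 176.8, 192.8]
ee_rot: [-173.8, -0.8, 79.4]
force: [0.4, 0.7, -4.0]
gripper_width: 35.0
time_s: 16.65
ee_pos: [606.7, 176.8, 190.9]
ee_rot: [-174.1, -0.9, 79.4]
force: [-3.4, 0.8, 3.0]
gripper_width: 35.6
```

```bash
python3 -m jog '[[[0,-0.25,0],0,0.3],[[0,0,0],0,0.3],[[0,0,0],0,0.3]]' 3; python3 -m jog '[[[0,0,0],0,0.45],[[0,0,0],0,0.5],[[0,0,0],0,0.6],[[0,0,0],0,0.8],[[0,0,0],0,0.9],[[0,0,0],0,0.9]]' 3
```

```text
time_s: 17.02
ee_pos: [605.5, 177.2, 190.8]
ee_rot: [-174.2, -0.9, 79.3]
force: [0.6, -2.3, 4.5]
gripper_width: 35.7
time_s: 17.77
ee_pos: [604.3, 177.7, 188.2]
ee_rot: [-174.0, -0.9, 79.3]
force: [-1.1, -0.0, 0.1]
gripper_width: 81.3
```

```bash
python3 -m jog '[[[0,0,-1],0,0.9],[[0,0,-2],0,0.9],[[0,0,-4],0,0.9],[[0,0,-5],0,0.9],[[0,0,-5],0,0.9],[[-5,-3,0],0,0.9],[[-5,-3,0],0,0.9],[[-5,-3,0],0,0.9],[[0,0,0],0,0.9]]'
python3 - <<'E'
from h import *
from workcell import viewer
im=[]
for n in('side','scene'):
    f=viewer.grab_frame(n);pickle.dump(f,open(n+'6.pkl','wb'))
    p=proj(f,[[604.,176,120]])[0].astype(int)-[50,60];print(n,p)
    im.append(f['color'][p[1]:p[1]+120,p[0]:p[0]+80,::-1])
cv2.imwrite('pics/a6.png',cv2.resize(np.hstack(im),None,fx=4.9,fy=4.9,interpolation=cv2.INTER_CUBIC))
E
```

```text
time_s: 18.9
ee_pos: [505.6, 37.5, 376.5]
ee_rot: [-174.7, -1.0, 79.4]
force: [0.1, -0.3, 1.0]
gripper_width: 82.2
side [182 195]
scene [309 152]
```

View pics/a6.png

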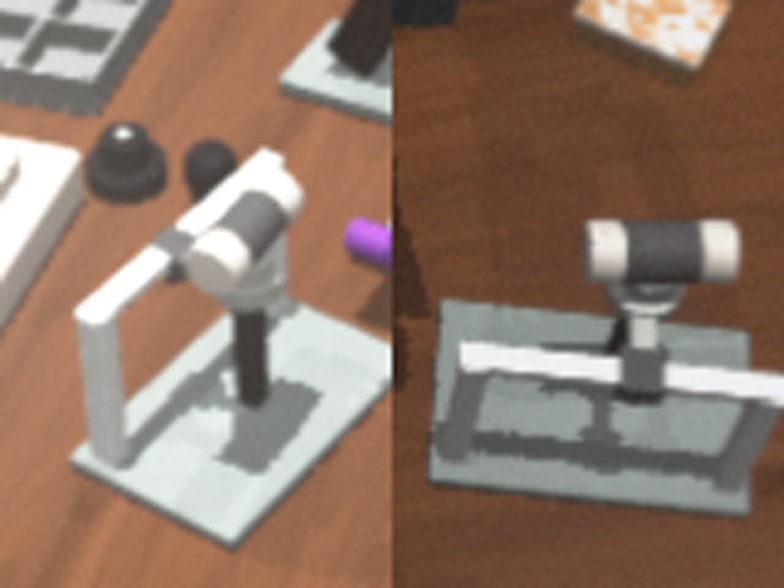

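The hammer hangs on the ring with the robot clear. A quick numeric check of the seat: head centre at scene (662,251), side (245,226); foot tip at side (252,402).

```bash
python3 - <<'E'
from h import *
a=pickle.load(open('scene6.pkl','rb'));b=pickle.load(open('side6.pkl','rb'))
A=np.array([309+(662-392)/4.9,152+251/4.9]);B=np.array([182+245/4.9,195+226/4.9])
x,r=tri((a,A),(b,B));print('head',x,r)
print('foot pred px',(proj(b,[[604,176.5,30]])[0]-[182,195])*4.9, 'head pred',(proj(b,[[604,176.5,172]])[0]-[182,195])*4.9,(proj(a,[[604,176.5,172]])[0]-[309,152])*4.9+[392,0])
f={n:pickle.load(open(n+'.pkl','rb'))['color'].astype(int) for n in('scene','scene6')}
m=(np.abs(f['scene']-f['scene6']).max(2)>60).astype(np.uint8)
n,_,s,c=cv2.connectedComponentsWithStats(m)
print([(tuple(q[:5])) for q in s[1:] if q[4]>25])
E
```

```text
head [604.39318229 178.39530193 176.87738618] [array([-0.5, -0.6]), array([-0.7,  0.3])]
foot pred px [252.17059971 402.88783501] head pred [243.64384241 231.71236858] [654.40887363 252.60283617]
[(np.int32(36), np.int32(0), np.int32(86), np.int32(45), np.int32(1604)), (np.int32(214), np.int32(0), np.int32(59), np.int32(19), np.int32(881)), (np.int32(276), np.int32(0), np.int32(74), np.int32(12), np.int32(633)), (np.int32(349), np.int32(6), np.int32(13), np.int32(28), np.int32(72)), (np.int32(347), np.int32(11), np.int32(11), np.int32(25), np.int32(71)), (np.int32(295), np.int32(15), np.int32(11), np.int32(31), np.int32(87)), (np.int32(300), np.int32(15), np.int32(52), np.int32(30), np.int32(882)), (np.int32(293), np.int32(41), np.int32(8), np.int32(22), np.int32(125)), (np.int32(272), np.int32(44), np.int32(12), np.int32(18), np.int32(50)), (np.int32(243), np.int32(49), np.int32(6), np.int32(16), np.int32(27)), (np.int32(296), np.int32(63), np.int32(21), np.int32(17), np.int32(134)), (np.int32(241), np.int32(64), np.int32(7), np.int32(12), np.int32(41)), (np.int32(236), np.int32(69)
[... 371 characters left out ...]
.int32(13), np.int32(9), np.int32(74)), (np.int32(301), np.int32(141), np.int32(35), np.int32(16), np.int32(260)), (np.int32(349), np.int32(197), np.int32(21), np.int32(17), np.int32(131)), (np.int32(371), np.int32(197), np.int32(9), np.int32(11), np.int32(85)), (np.int32(213), np.int32(214), np.int32(12), np.int32(12), np.int32(100)), (np.int32(236), np.int32(214), np.int32(8), np.int32(12), np.int32(92)), (np.int32(290), np.int32(221), np.int32(5), np.int32(7), np.int32(26)), (np.int32(224), np.int32(228), np.int32(10), np.int32(5), np.int32(45)), (np.int32(219), np.int32(234), np.int32(16), np.int32(8), np.int32(46)), (np.int32(237), np.int32(236), np.int32(8), np.int32(9), np.int32(63))]
```

```bash
python3 - <<'E'
from h import *
L=lambda n:pickle.load(open(n+'.pkl','rb'))['color'][:,:,::-1]
a,b,c,d=[L(n) for n in('scene','scene6','side','side6')]
t=np.vstack([np.hstack([a[205:255,250:310],b[205:255,250:310]]),np.hstack([c[225:275,235:295],d[225:275,235:295]])])
cv2.imwrite('pics/a7.png',cv2.resize(t,None,fx=6,fy=6,interpolation=cv2.INTER_CUBIC))
E
```

```text
(no output)
```

View pics/a7.png

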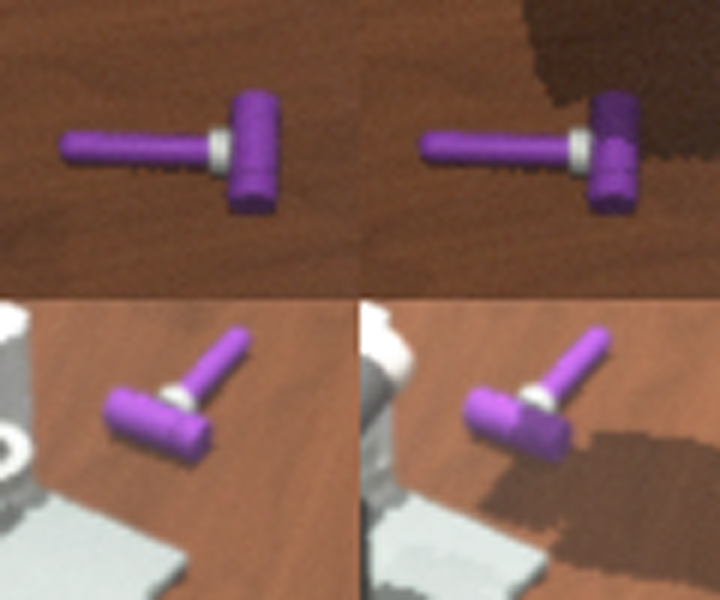

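The only change at the purple hammer is the arm's shadow, and nothing moved. Handing in.

```bash
python3 -c "
from workcell import job_done
print(job_done())"
```

```text
the job is handed in; nothing more can be done
None
```

The hammer is put away: it hangs handle-down in the ring with its collar on the ring's top. I handed the job in at about 19 s, with the arm well clear.

**How it went:**
- I took the large hammer by the head and drew it out of the socket along the slant.
- The tool can only turn about its own axis, so I pivoted the hammer upright against the socket's mouth.
- I found the ring with both cameras. The foot went in with only the hammer's weight showing on the wrist, and I lowered it by hand until the ring carried it.
- The head slipped about 10 mm in the grip along the way, but it was never dropped. I eased the grip only once the collar was on the ring.

**Last checks:**
- **Foot:** its tip is within about 1 px of where a seated, upright hammer should put it.
- **Head:** in plan the centre is within about 2 mm. Its measured height is 177 mm against the expected 172 mm. I put this down to camera error, but could not confirm the last millimetres or that the collar is perfectly flat.
- **Other things:** comparing scene-camera pictures from before and after, I saw no other object moved. The change at the purple hammer was only the arm's shadow.
- **Arm:** the tool had drifted to about 5–7° off vertical by the end, with no visible effect on the result.

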